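# Stack the empty parts tote on the loaded one, turned so it does not nest

### The job

The two small wooden totes with slotted rims nest if they face the same way and stack if they face opposite ways. Stack the empty one squarely on the one holding roofing bolts, their dipped ends at opposite ends, so that its legs stand on the rim instead of sinking into the slots, and let go of it standing level. Set it down rather than dropping it, leave the loaded tote where it stands, and do not disturb the plain wooden box or the red jar.

Things in the scene. Friction and masses are not known exactly. Their poses are not given: they have to be found in the camera images.
- empty_tote: Empty pale wood tote, 0.3 kg, 150 (x) x 66 (y) x 70 (z) mm. Origin: centre of underside; z up, x to the end wall dipped to 42 mm. Above 28 mm an upright collar 66 wide, walls 10 thick: grip across it at mid length, 50 mm up. Both long rims have 20 mm slots, 30 deep, at x = +52 and -24. Four dark legs, 12 long, also at x = +52 and -24, from a 38 mm wide foot out to y = +-33, ending at the underside.
- empty_tote_dip (a point): The point at the middle of the empty tote's dipped end, on the outer face at the height of the dip: 75 mm along +x and 42 mm up from the tote's origin.
- loaded_tote: Same tote (shape, size, origin, axes) holding steel roofing bolts up to 40 mm high, 0.7 kg, loose. With the empty one centred on it, yaw differing by 180 degrees, legs stand on the rim and the undersides are 70 mm apart in height; facing the same way it sinks to 42 mm. The legs still hold when set down up to about 8 mm off centre.
- plain_box: A bystander: a plain open wooden box, 140 (x) x 66 (y) x 55 (z) mm, with no slots, no legs and no dip. Loose. Origin: centre of its underside, z up. Leave it alone.
- screw_jar: A bystander: red plastic screw jar with a black cap, 64 mm in diameter, 85 mm high, loose, standing near the far left. Origin: centre of its underside. Leave it alone.
Things that resemble listed ones, but are neither listed nor needed, are in the scene too. Leave any pink look-alike of the empty_tote alone.

How it is judged:
By the outcome, as a careful person would: the job done as asked, in the order asked, and still so for the second after the job is handed in, with the robot touching nothing.
It also fails if it takes over 35 s, if anything falls off the work surface, if the arm or the gripper's body presses on something with over 40 N, if the wrist force passes 120 N, or if a joint passes its speed limit or range.

### The arm

A 6-joint arm with a two-finger parallel gripper is mounted at the origin on the work surface. World frame = base frame: x ahead of the robot, y to its left, z up, the work surface at z = 0. Lengths are in m, angles in rad, forces in N, time in s.
With the tool pointing down it reaches from about 0.3 to 0.75 m from the base axis. Payload 8.5 kg.
Tool frame: the origin (TCP) lies midway between the tips of the shut fingers; the grasp point (between the pads) lies 19 mm behind it; z points along the fingers, y is the line along which they close (so a half turn about z gives the same grasp; the last joint's range is limited). The gripper opens to 88 mm and grips with 3 to 60 N. Pads are 18 mm wide; open, the fingers measure 123 mm over their backs; the gripper's body (75 mm by 187 mm) begins 45 mm behind the grasp point.
Start: joints at [-1.558, 0.381, 1.297, -0, 1.464, -0.215], TCP at [0.124, -0.536, 0.239] pointing down, gripper open.
Joint ranges: [-3.11, 3.11], [-0.89, 2.33], [0.22, 2.48], [-1.42, 4.56], [0.17, 2.85], [-2.88, 2.88]. Speed limits (rad/s): [2.39, 2.39, 3.14, 3.14, 3.14, 3.14].

### API

Orientations are given as a unit quaternion [x, y, z, w].
In Python, from workcell import * gives the robot as it stands. The module is installed in compiled form; this text tells all that it offers.
- The arm moves only by the tool send_rows, never from a script. Its argument "series" is a list of rows, each a list of 7 numbers: the shift along the tool's x, y, z in units of 60 cm (1.0 is 60 cm), then the turn, a rotation vector about the tool's x, y, z in units of pi rad (1.0 is pi rad), then the opening, from 0 (shut) to 1 (fully open). In form: [[x, y, z, wx, wy, wz, jaw], ...]. A call has 1 to 8 rows; each row is the pose to reach, as a shift and turn from the pose commanded when the call began, along the tool's axes at that moment, turning the shorter way round; what a row does not reach only later rows make up. A row lasts 1/8 s, in which the tool goes at most 62.5 mm and 10.7 degrees, less where a joint would pass 70% of its speed; a pose out of reach is approached as far as the arm can. A call with a number of a shift or a turn outside -1 to 1 is refused whole. A call with a gripper value outside its range is refused whole. The fingers move at their own pace and stop on an object; "grip_force" is the grip in N (left out, the last holds). Time passes only in rows, so rows that repeat a pose let the fingers close. It gives the time, the measured TCP pose, the force, the opening and the grip force at its end, in the units of the state.
- observe(): the state, without advancing time (a new reading comes with each control period).
- read_camera(name): name is "scene" or "top" or "wrist"; returns the picture (480x640x3 uint8, red, green, blue); there is no depth.
- get_calibration(name): a dict with "K" (3x3 intrinsics, pixels), "rvec" (rotation vector, rad) and "tvec" (3), from world to camera coordinates, as OpenCV has them. Camera axes: x right, y down, z forward; pixel columns grow to the right and rows downward; lengths in m; the calibration is good to about 2 mm. A picture is of the moment at which its call begins: read the wrist's pose just before it. get_calibration takes no time and is no camera call; for the wrist camera it gives the pose at the moment of the call.
- close_job(): hands the job in; it is judged then, once.
Trained networks look in the newest picture that a camera, given by its name, has taken for a name from the list of things; names that differ only in an ending like _2 or _b are one class to them, and where a whole thing is asked for, a point or a joint stands for the part that bears it (a point fixed in the world has none). Each returns a list of dicts, best first, with "confidence" (0 to 1); they miss things now and then, are a little off and sometimes report something else, mostly with a low value. They report only what shows in the picture. A call takes as long as a camera call. They do not tell look-alikes from the thing itself.
- find_in(camera, query): "xy" ([column, row] in pixels, amid what is visible of it).
The state is a dict: "time": time; "qpos": joint angles; "qd": joint speeds; "effort": joint torques, N m; "tool_pos": TCP position; "tool_rot": TCP orientation; "wrist_force": force on the tool from outside, world axes, zero at the start; "wrist_torque": the same for the moment, N m; "gripper_width": opening from 0.0 (shut) to 1.0 (fully open); "gripper_force": force on a finger pad.
Only numpy, scipy, OpenCV 4.12 (cv2) and the standard library are available. Lean on these libraries where they do the work, as an engineer would, in place of code of your own. Each camera call takes 0.05 s, during which the arm holds its last target. There are 200 camera calls.

## Working session

There is one attempt and no reset: what is moved stays moved. The work goes in short steps, Python scripts to look and compute and a tool call to move; the robot and the scene stay as the last step left them, time stands still between calls to the robot, and variables do not carry over. Pictures are saved under pics/ and viewed, at most 10 in all, crops included, and the job is handed in when it is done.

Besides the shell and the picture viewer there is one more tool, called as name([rows], argument=value, ...), one row to a line, values as JSON. send_rows: Moves the arm, as the interface text tells. Shifts and turns lie within -1 to 1; 1 stands for 60 cm of shift or pi rad of turn. Its arguments: {"type":"object","properties":{"series":{"type":"array","items":{"type":"array","items":{"type":"number","minimum":-1,"maximum":1}}},"grip_force":{"type":"number"}},"required":["series"]}

```bash
mkdir -p pics
python3 - <<'E'
from workcell import *
import cv2,numpy as np
s=observe();print(s['time'],s['tool_pos'],s['tool_rot'])
for c in("top","scene"):
    im=read_camera(c);cv2.imwrite(f"pics/{c}0.png",im[:,:,::-1])
    for q in("empty_tote","empty_tote_dip","loaded_tote","plain_box","screw_jar"):
        print(c,q,[(np.round(d['xy']),round(d['confidence'],2)) for d in find_in(c,q)])
    k=get_calibration(c);print(k)
E
```

```text
0.0 [ 0.12419309 -0.53550101  0.23814392] [ 9.93522773e-01  1.13630829e-01  8.19067513e-05 -7.26233765e-04]
top empty_tote [(array([368., 319.]), 0.85), (array([507., 216.]), 0.84), (array([151., 213.]), 0.65), (array([345., 223.]), 0.57)]
top empty_tote_dip [(array([343., 228.]), 0.82), (array([505., 218.]), 0.79), (array([152., 213.]), 0.7)]
top loaded_tote [(array([456., 302.]), 0.65)]
top plain_box [(array([238., 308.]), 0.76), (array([343., 230.]), 0.45)]
top screw_jar [(array([216., 197.]), 0.67)]
{'K': array([[612.82509959,   0.        , 329.62880762],
       [  0.        , 612.82509959, 243.62260771],
       [  0.        ,   0.        ,   1.        ]]), 'rvec': array([ 2.13016391, -2.13798739,  0.19368795]), 'tvec': array([0.04823977, 0.59816198, 1.38203508])}
scene empty_tote [(array([279., 197.]), 0.82), (array([299., 256.]), 0.75), (array([126., 266.]), 0.72), (array([508., 268.]), 0.68)]
scene empty_tote_dip [(array([302., 259.]), 0.84), (array([286., 195.]), 0.8), (array([129., 268.]), 0.57), (array([505., 265.]), 0.55)]
scene loaded_tote [(array([196., 204.]), 0.61)]
scene plain_box [(array([396., 205.]), 0.92)]
scene screw_jar [(array([439., 280.]), 0.81), (array([305., 260.]), 0.69)]
{'K': array([[497.75856572,   0.        , 319.82826366],
       [  0.        , 497.75856572, 242.9460347 ],
       [  0.        ,   0.        ,   1.        ]]), 'rvec': array([ 1.76045728,  1.7611464 , -0.74859247]), 'tvec': array([-0.05169914, -0.38805321,  1.60995979])}
```

View pics/top0.png

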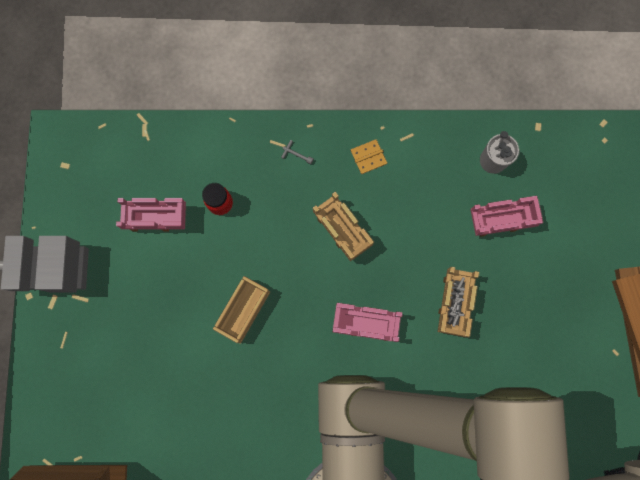

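View pics/scene0.png

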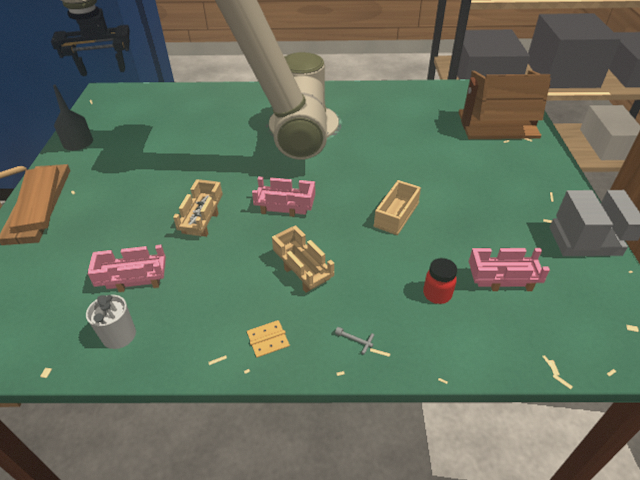

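The candidates in the top view are:
- Pale wooden empty tote at (343,228), my choice for the empty tote.
- Tote with bolts at (458,302), the loaded one.
- Plain box at (241,309).
- Pink look-alikes at (152,213), (507,216) and (368,321).

The red jar is at (217,199). I'll check the choice and both dips in one crop.

Run:
```python
import cv2,numpy as np
t=cv2.imread("pics/top0.png");s=cv2.imread("pics/scene0.png")
f=lambda im,u,v:cv2.resize(im[v-42:v+43,u-55:u+55],(400,300),interpolation=cv2.INTER_CUBIC)
cv2.imwrite("pics/crop.png",np.vstack([np.hstack([f(t,343,228),f(t,458,302)]),np.hstack([f(s,302,257),f(s,198,207)])]))
```

```text
(no output)
```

View pics/crop.png

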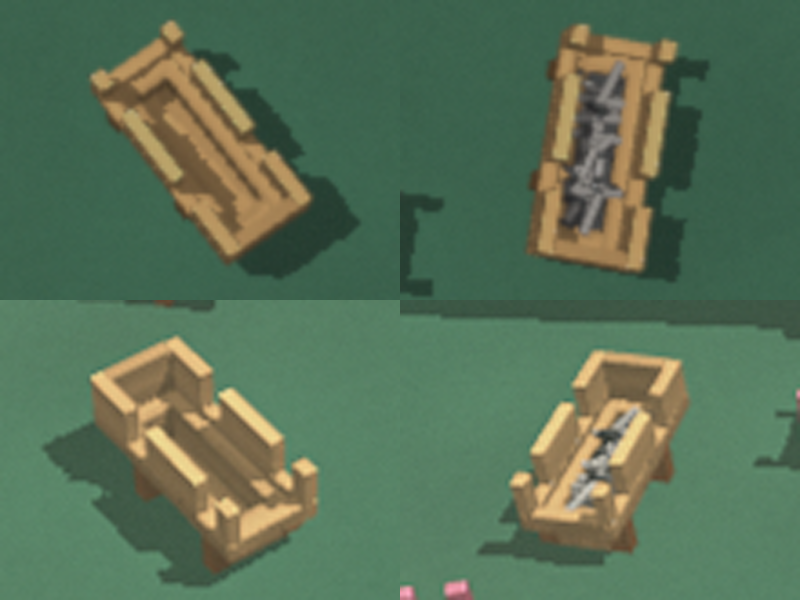

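The crops confirm the choice. The empty tote's dip (the end with corner posts) is its far-left end, around (331,203) in the top view. The loaded tote's dip is its far end, around (463,272). Next I'll fit both poses by silhouette in the two cameras.

```bash
cat > fit.py <<'E'
import cv2,numpy as np
from itertools import product
from scipy.optimize import minimize
def box(x0,x1,y0,y1,z0,z1): return np.array(list(product((x0,x1),(y0,y1),(z0,z1))),float)/1000
P=[box(-75,75,-33,33,28,40),box(-75,-65,-33,33,28,70),box(65,75,-33,33,28,42),
   np.vstack([box(-70,70,-19,19,12,28),box(-75,75,-33,33,28,29)])]
for s in(1,-1):
    for a,b in((-75,-34),(-14,42),(62,75)): P.append(box(a,b,min(s*23,s*33),max(s*23,s*33),28,70))
    for x in(52,-24): P.append(np.vstack([box(x-6,x+6,min(s*19,s*10),max(s*19,s*10),0,12),box(x-6,x+6,min(s*23,s*33),max(s*23,s*33),27,28)]))
S=4
def render(p,cal,roi,z=0):
    x0,y0,w,h=roi;m=np.zeros((h*S,w*S),np.uint8);c,s=np.cos(p[2]),np.sin(p[2])
    R=np.array([[c,-s,0],[s,c,0],[0,0,1]])
    for b in P:
        u=cv2.projectPoints(b@R.T+[p[0],p[1],z],cal['rvec'],cal['tvec'],cal['K'],None)[0][:,0]
        u=((u+.5-[x0,y0])*S-.5)
        cv2.fillConvexPoly(m,cv2.convexHull(np.round(u*16).astype(np.int32)),255,shift=4)
    return cv2.resize(m,(w,h),interpolation=cv2.INTER_AREA)/255.
def mask(im,roi):  # im BGR
    x0,y0,w,h=roi;c=im[y0:y0+h,x0:x0+w].astype(int)
    m=((c[...,2]>c[...,1]+6)).astype(np.uint8)
    cs=cv2.findContours(m,cv2.RETR_EXTERNAL,cv2.CHAIN_APPROX_NONE)[0]
    o=np.zeros_like(m);cv2.drawContours(o,[max(cs,key=cv2.contourArea)],-1,1,-1);return o.astype(float)
def fit(views,p0,z=0):
    ms=[(mask(im,r),c,r) for im,c,r in views]
    f=lambda q:sum(np.abs(render((q[0],q[1],q[2]*10),c,r,z)-m).sum()/m.sum() for m,c,r in ms)
    best=None
    for d in np.linspace(-.3,.3,5):
        q=minimize(f,[p0[0],p0[1],(p0[2]+d)/10],method='Nelder-Mead',options=dict(initial_simplex=[[p0[0]+a,p0[1]+b,(p0[2]+d+g)/10] for a,b,g in((-.01,-.01,0),(.015,-.01,0),(-.01,.015,0),(0,0,.15))],maxiter=150))
        if best is None or q.fun<best.fun:best=q
    return np.array([best.x[0],best.x[1],best.x[2]*10]),best.fun
def onplane(cal,uv,z):
    R=cv2.Rodrigues(cal['rvec'])[0];o=-R.T@cal['tvec'];d=R.T@np.linalg.inv(cal['K'])@[*uv,1];return o+d*(z-o[2])/d[2]
E
python3 - <<'E'
from workcell import *
from fit import *
ct,cs=get_calibration("top"),get_calibration("scene")
t=cv2.imread("pics/top0.png");s=cv2.imread("pics/scene0.png")
for n,d,h,ut,us in(("empty",(331,203),(362,248),(345,228),(302,257)),("loaded",(463,272),(457,333),(458,302),(198,207))):
    a,b=onplane(ct,d,.05),onplane(ct,h,.07);c=(a+b)/2;v=a-b
    p0=(c[0],c[1],np.arctan2(v[1],v[0]))
    T=(t,ct,(ut[0]-50,ut[1]-45,100,90));C=(s,cs,(us[0]-50,us[1]-45,100,90))
    print(n,np.round(p0,4))
    for vs in([T],[C],[T,C]): q,f=fit(vs,p0);print(np.round(q,4),np.degrees(q[2]).round(1),round(f,3))
for n,uv,z in(("jar",(217,199),.05),("box",(241,309),.03),("pink",(368,321),.05),("cup",(500,150),.06)):print(n,onplane(ct,uv,z))
E
```

```text
empty [0.6405 0.0069 0.565 ]
[0.6407 0.0156 0.6395] 36.6 0.038
[0.6411 0.0151 0.6272] 35.9 0.078
[0.6408 0.0154 0.6302] 36.1 0.12
loaded [ 0.4601 -0.2522 -0.1679]
[ 0.4619 -0.2497 -0.1863] -10.7 0.037
[ 0.4634 -0.2485 -0.1696] -9.7 0.068
[ 0.4624 -0.2492 -0.1828] -10.5 0.115
jar [0.70684164 0.31251006 0.05      ]
box [0.4481418  0.25304915 0.03      ]
pink [ 0.41824856 -0.04119033  0.05      ]
cup [ 0.8233496  -0.36297384  0.06      ]
```

Both views agree to within about 1 mm. The empty tote is at (0.641, 0.015), yaw 36.1°, and the loaded one at (0.462, -0.249), yaw -10.5°. I'm moving towards a hover over the empty tote.

send_rows([
  [0.09, -0.06, 0, 0, 0, -0.03, 1],
  [0.18, -0.12, 0, 0, 0, -0.06, 1],
  [0.27, -0.18, 0, 0, 0, -0.09, 1],
  [0.36, -0.24, 0, 0, 0, -0.128, 1],
  [0.45, -0.3, 0, 0, 0, -0.128, 1],
  [0.54, -0.36, 0, 0, 0, -0.128, 1],
  [0.6, -0.4, 0, 0, 0, -0.128, 1],
  [0.6, -0.4, 0, 0, 0, -0.128, 1],
])

```text
time: 1.6
tool_pos: [0.4224, -0.218, 0.2388]
tool_rot: [0.95, 0.312, 0.0, -0.0]
wrist_force: [-0.5, -0.7, -0.6]
gripper_width: 1.001
gripper_force: 0.0
```

```bash
cat > go.py <<'E'
import numpy as np
from scipy.spatial.transform import Rotation as R
from workcell import observe
def go(x,y,z,yaw):
    s=observe();A=R.from_quat(s['tool_rot']);B=R.from_euler('z',yaw,degrees=True)*R.from_euler('x',180,degrees=True)
    d=A.inv().apply(np.array([x,y,z])-s['tool_pos'])/.6
    print(round(s['time'],2),np.round(s['tool_pos'],4),'yaw',A.apply([1,0,0]).round(3),'f',np.round(s['wrist_force'],1),'w',round(float(s['gripper_width']),3),'gf',s['gripper_force'],'q',np.round(s['qpos'],2))
    print('move',np.round(d,4),np.round((A.inv()*B).as_rotvec()/np.pi,4))
E
python3 -c "
from go import *
go(.6408,.0154,.17,36.1)"
```

```text
1.6 [ 0.4224 -0.218   0.2388] yaw [0.805 0.594 0.   ] f [-0.5 -0.7 -0.6] w 1.001 gf 0.0 q [-0.73  0.25  1.49  0.    1.4   0.21]
move [ 0.5238 -0.097   0.1149] [ 0.     -0.0001  0.0017]
```

send_rows([
  [0.1, -0.02, 0, 0, 0, 0, 1],
  [0.2, -0.04, 0, 0, 0, 0, 1],
  [0.3, -0.06, 0.02, 0, 0, 0, 1],
  [0.4, -0.08, 0.06, 0, 0, 0, 1],
  [0.48, -0.09, 0.1, 0, 0, 0, 1],
  [0.524, -0.097, 0.115, 0, 0, 0.002, 1],
  [0.524, -0.097, 0.115, 0, 0, 0.002, 1],
  [0.524, -0.097, 0.115, 0, 0, 0.002, 1],
])

```text
time: 2.6
tool_pos: [0.6401, 0.0101, 0.1702]
tool_rot: [0.952, 0.306, 0.0, 0.0]
wrist_force: [0.1, 0.5, 0.4]
gripper_width: 1.003
gripper_force: 0.0
```

```bash
python3 -c "
from go import *
from workcell import *
from fit import *
go(.6408,.0154,.031,36.1)
c=get_calibration('wrist');im=read_camera('wrist')[:,:,::-1].copy()
m=(render((.6408,.0154,np.radians(36.1)),c,(0,0,640,480))>.5).astype(np.uint8)
cv2.drawContours(im,cv2.findContours(m,0,1)[0],-1,(255,0,0),1)
cv2.imwrite('pics/w1.png',im)"
```

```text
2.6 [0.6401 0.0101 0.1702] yaw [0.812 0.583 0.   ] f [0.1 0.5 0.4] w 1.003 gf 0.0 q [-0.17  0.59  1.14 -0.    1.41  0.78]
move [ 0.0061 -0.0067  0.2321] [ 0.0002  0.     -0.0024]
```

View pics/w1.png

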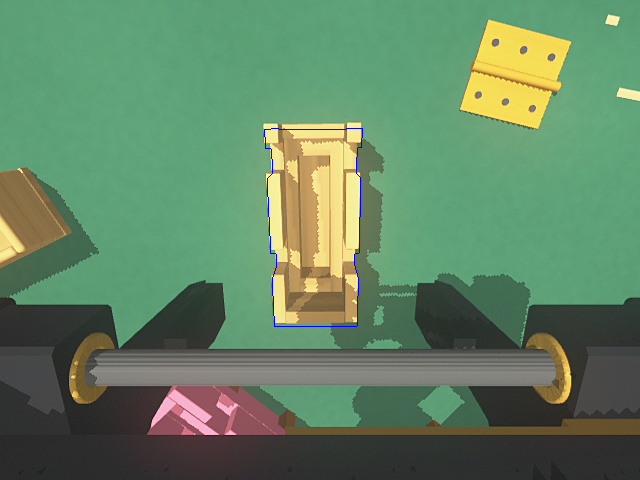

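The overlay matches within about 2 mm, and the dip end (posts, about (313,133)) is at the far side as expected. I'm correcting laterally and descending.

send_rows([
  [0.006, -0.007, 0.02, 0, 0, -0.002, 1],
  [0.006, -0.007, 0.06, 0, 0, -0.002, 1],
  [0.006, -0.007, 0.1, 0, 0, -0.002, 1],
  [0.006, -0.007, 0.1, 0, 0, -0.002, 1],
])

```text
time: 3.15
tool_pos: [0.6398, 0.017, 0.108]
tool_rot: [0.951, 0.31, -0.002, -0.001]
wrist_force: [-0.4, -0.2, -0.0]
gripper_width: 1.003
gripper_force: 0.0
```

```bash
python3 -c "
from go import *
go(.6416,.016,.031,36.1)"
```

```text
3.15 [0.6398 0.017  0.108 ] yaw [ 0.808  0.589 -0.003] f [-0.4 -0.2 -0. ] w 1.003 gf 0.0 q [-0.16  0.65  1.22  0.    1.28  0.78]
move [0.0019 0.0035 0.1283] [-0.0009  0.0009 -0.0001]
```

send_rows([
  [0.002, 0.003, 0.03, 0, 0, 0, 1],
  [0.002, 0.003, 0.06, 0, 0, 0, 1],
  [0.002, 0.003, 0.09, 0, 0, 0, 1],
  [0.002, 0.003, 0.115, 0, 0, 0, 1],
  [0.002, 0.003, 0.128, 0, 0, 0, 1],
  [0.002, 0.003, 0.128, 0, 0, 0, 1],
  [0.002, 0.003, 0.128, 0, 0, 0, 1],
])

```text
time: 4.03
tool_pos: [0.6433, 0.0163, 0.0336]
tool_rot: [0.951, 0.31, 0.001, 0.0]
wrist_force: [0.6, -0.3, 0.9]
gripper_width: 0.998
gripper_force: 0.0
```

```bash
python3 -c "
from go import *
go(.6416,.016,.031,36.1)"
```

```text
4.03 [0.6433 0.0163 0.0336] yaw [0.808 0.589 0.001] f [ 0.6 -0.3  0.9] w 0.998 gf 0.0 q [-0.16  0.74  1.28  0.    1.12  0.78]
move [-0.0026 -0.0013  0.0043] [ 0.0003 -0.0003 -0.    ]
```

send_rows([
  [0, 0, 0.003, 0, 0, 0, 0.7],
  [0, 0, 0.003, 0, 0, 0, 0.6],
  [0, 0, 0.003, 0, 0, 0, 0.6],
  [0, 0, 0.003, 0, 0, 0, 0.6],
  [0, 0, 0.003, 0, 0, 0, 0.6],
  [0, 0, 0.003, 0, 0, 0, 0.6],
], grip_force=25)

```text
time: 4.78
tool_pos: [0.6429, 0.0164, 0.0313]
tool_rot: [0.951, 0.31, -0.0, -0.0]
wrist_force: [-0.7, 0.4, 3.0]
gripper_width: 0.747
gripper_force: 25.0
```

The tote is gripped at 66 mm. I'm lifting it.

send_rows([
  [0, 0, -0.02, 0, 0, 0, 0.6],
  [0, 0, -0.06, 0, 0, 0, 0.6],
  [0, 0, -0.12, 0, 0, 0, 0.6],
  [0, 0, -0.18, 0, 0, 0, 0.6],
  [0, 0, -0.24, 0, 0, 0, 0.6],
  [0, 0, -0.28, 0, 0, 0, 0.6],
  [0, 0, -0.28, 0, 0, 0, 0.6],
  [0, 0, -0.28, 0, 0, 0, 0.6],
])

```text
time: 5.78
tool_pos: [0.6424, 0.0163, 0.1978]
tool_rot: [0.951, 0.31, -0.001, -0.001]
wrist_force: [1.2, 0.7, -2.2]
gripper_width: 0.748
gripper_force: 25.0
```

```bash
python3 -c "
from go import *
go(.4624,-.2492,.20,169.5)"
```

```text
5.78 [0.6424 0.0163 0.1978] yaw [ 0.808  0.589 -0.002] f [ 1.2  0.7 -2.2] w 0.748 gf 24.999757544137537 q [-0.16  0.57  1.08 -0.    1.49  0.78]
move [-0.5031  0.1809 -0.0032] [-9.000e-04 -3.000e-04 -7.412e-01]
```

send_rows([
  [-0.03, 0.01, 0, 0, 0, -0.045, 0.6],
  [-0.06, 0.02, 0, 0, 0, -0.09, 0.6],
  [-0.1, 0.035, 0, 0, 0, -0.135, 0.6],
  [-0.14, 0.05, 0, 0, 0, -0.18, 0.6],
  [-0.18, 0.065, 0, 0, 0, -0.225, 0.6],
  [-0.21, 0.075, 0, 0, 0, -0.27, 0.6],
  [-0.24, 0.085, 0, 0, 0, -0.315, 0.6],
  [-0.26, 0.09, 0, 0, 0, -0.35, 0.6],
])

```text
time: 6.78
tool_pos: [0.5477, -0.1197, 0.1977]
tool_rot: [0.648, 0.762, -0.0, -0.001]
wrist_force: [0.3, 0.2, -3.6]
gripper_width: 0.745
gripper_force: 25.0
```

```bash
python3 -c "
from go import *
go(.4624,-.2492,.20,169.5)"
```

```text
6.78 [ 0.5477 -0.1197  0.1977] yaw [-0.161  0.987  0.002] f [ 0.3  0.2 -3.6] w 0.745 gf 24.99829967971891 q [-0.43  0.43  1.34 -0.    1.38 -0.59]
move [-0.1901 -0.1752 -0.0037] [-0.0004 -0.0009 -0.3901]
```

send_rows([
  [-0.025, -0.02, 0, 0, 0, -0.05, 0.6],
  [-0.05, -0.045, 0, 0, 0, -0.1, 0.6],
  [-0.08, -0.075, 0, 0, 0, -0.15, 0.6],
  [-0.11, -0.105, 0, 0, 0, -0.2, 0.6],
  [-0.14, -0.13, 0, 0, 0, -0.25, 0.6],
  [-0.165, -0.155, 0, 0, 0, -0.3, 0.6],
  [-0.18, -0.17, 0, 0, 0, -0.35, 0.6],
  [-0.19, -0.175, 0, 0, 0, -0.385, 0.6],
])

```text
time: 7.78
tool_pos: [0.4621, -0.2486, 0.1978]
tool_rot: [0.099, 0.995, 0.001, -0.001]
wrist_force: [-0.1, -0.1, -4.5]
gripper_width: 0.748
gripper_force: 25.0
```

send_rows([
  [0, 0, 0, 0, 0, -0.005, 0.6],
  [0, 0, 0, 0, 0, -0.005, 0.6],
  [0, 0, 0, 0, 0, -0.005, 0.6],
])

```text
time: 8.15
tool_pos: [0.4631, -0.248, 0.1989]
tool_rot: [0.094, 0.996, 0.0, -0.0]
wrist_force: [-0.8, -0.0, -3.3]
gripper_width: 0.748
gripper_force: 25.0
```

Run:
```python
from go import *
from workcell import *
from fit import *
go(.4624,-.2492,.135,169.5)
s=observe();h=s['tool_pos'];zu=h[2]+.019-.05
a=R.from_quat(s['tool_rot']).apply([1,0,0]);yaw=np.arctan2(a[1],a[0])
for n in("wrist","scene"):
    c=get_calibration(n);im=read_camera(n)[:,:,::-1].copy()
    cv2.imwrite(f'pics/{n}2raw.png',im)
    for p,z,col in(((h[0],h[1],yaw),zu,(255,0,0)),((.4624,-.2492,np.radians(-10.5)),0,(255,0,255))):
        m=(render(p,c,(0,0,640,480),z)>.5).astype(np.uint8)
        cv2.drawContours(im,cv2.findContours(m,0,1)[0],-1,col,1)
    if n=="scene": im=cv2.resize(im[100:260,110:310],(600,480),interpolation=cv2.INTER_CUBIC)
    cv2.imwrite(f'pics/{n}2.png',im)
```

```text
8.15 [ 0.4631 -0.248   0.1989] yaw [-0.982  0.187  0.   ] f [-0.8 -0.  -3.3] w 0.748 gf 24.999759066849947 q [-0.72  0.37  1.43  0.    1.34 -2.1 ]
move [ 0.0007 -0.0023  0.1065] [ 0.0001 -0.0001 -0.0014]
```

View pics/wrist2.png

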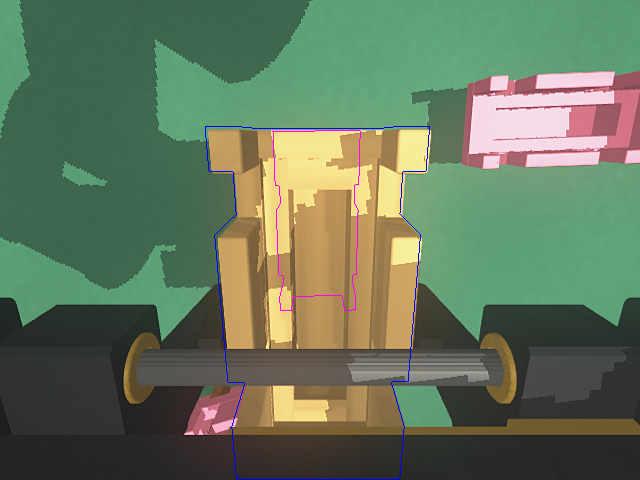

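View pics/scene2.png

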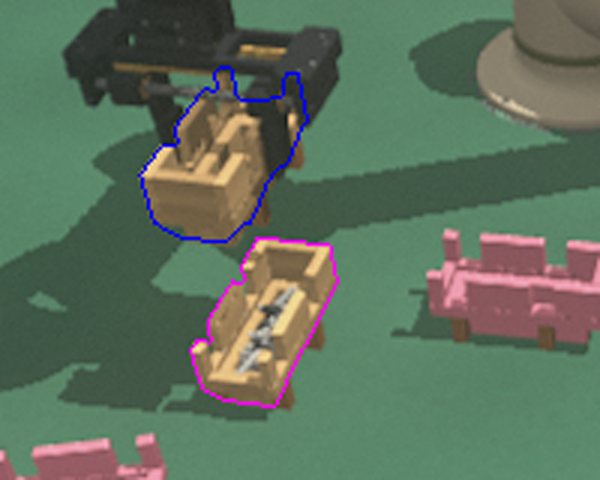

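The held tote sits where the tool pose says: its posts reach (318,128) and the overlay matches within about 1 px. The loaded tote still matches its fit, and the dips are at opposite ends. I'm lowering it.

send_rows([
  [0.001, -0.002, 0.03, 0, 0, -0.001, 0.6],
  [0.001, -0.002, 0.07, 0, 0, -0.001, 0.6],
  [0.001, -0.002, 0.11, 0, 0, -0.001, 0.6],
  [0.001, -0.002, 0.135, 0, 0, -0.001, 0.6],
  [0.001, -0.002, 0.145, 0, 0, -0.001, 0.6],
  [0.001, -0.002, 0.145, 0, 0, -0.001, 0.6],
  [0.001, -0.002, 0.145, 0, 0, -0.001, 0.6],
])

```text
time: 9.12
tool_pos: [0.4625, -0.2496, 0.1128]
tool_rot: [0.092, 0.996, -0.0, 0.001]
wrist_force: [0.3, -0.1, -3.9]
gripper_width: 0.744
gripper_force: 25.0
```

Run:
```python
from go import *
from workcell import *
from fit import *
go(.4624,-.2492,.1013,169.5)
s=observe();h=s['tool_pos']
c=get_calibration("scene");im=read_camera("scene")[:,:,::-1].copy()
cv2.imwrite('pics/s3.png',cv2.resize(im[110:260,110:310],(800,600),interpolation=cv2.INTER_CUBIC))
```

```text
9.12 [ 0.4625 -0.2496  0.1128] yaw [-0.983  0.183 -0.001] f [ 0.3 -0.1 -3.9] w 0.744 gf 24.999650618992746 q [-0.72  0.47  1.56 -0.    1.11 -2.11]
move [0.0004 0.0007 0.0192] [-0.0002  0.0004 -0.0002]
```

View pics/s3.png

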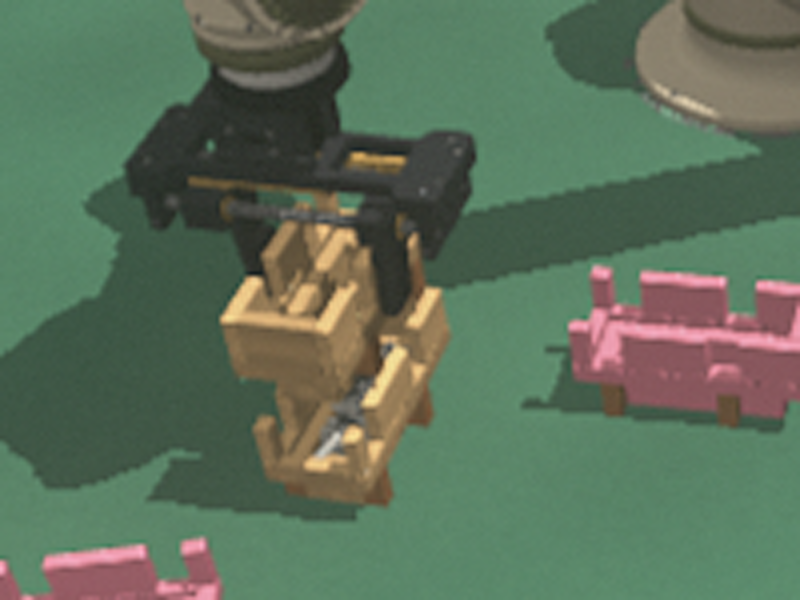

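The scene crop shows the empty tote about 10 mm above the rim, lined up, with dips opposite. I'm going down slowly onto the rim.

send_rows([
  [0, 0, 0.003, 0, 0, 0, 0.6],
  [0, 0, 0.006, 0, 0, 0, 0.6],
  [0, 0, 0.009, 0, 0, 0, 0.6],
  [0, 0, 0.012, 0, 0, 0, 0.6],
  [0, 0, 0.014, 0, 0, 0, 0.6],
  [0, 0, 0.016, 0, 0, 0, 0.6],
  [0, 0, 0.016, 0, 0, 0, 0.6],
  [0, 0, 0.016, 0, 0, 0, 0.6],
])

```text
time: 10.18
tool_pos: [0.4623, -0.2495, 0.1026]
tool_rot: [0.092, 0.996, -0.0, 0.0]
wrist_force: [-0.4, -1.2, -3.2]
gripper_width: 0.744
gripper_force: 25.0
```

send_rows([
  [0, 0, 0.001, 0, 0, 0, 0.6],
  [0, 0, 0.002, 0, 0, 0, 0.6],
  [0, 0, 0.002, 0, 0, 0, 0.6],
])

```text
time: 10.55
tool_pos: [0.4622, -0.2494, 0.1013]
tool_rot: [0.092, 0.996, 0.0, -0.0]
wrist_force: [-1.0, -0.6, -3.8]
gripper_width: 0.749
gripper_force: 25.0
```

send_rows([
  [0, 0, 0.001, 0, 0, 0, 0.6],
  [0, 0, 0.002, 0, 0, 0, 0.6],
  [0, 0, 0.002, 0, 0, 0, 0.6],
])

```text
time: 10.92
tool_pos: [0.4623, -0.2495, 0.1012]
tool_rot: [0.092, 0.996, -0.0, 0.0]
wrist_force: [-3.3, 2.2, 7.2]
gripper_width: 0.744
gripper_force: 25.0
```

The legs made contact at the expected height (about 11 N change in vertical force). I'm easing the pressure and opening slowly.

send_rows([
  [0, 0, -0.001, 0, 0, 0, 0.6],
  [0, 0, -0.001, 0, 0, 0, 0.75],
  [0, 0, -0.001, 0, 0, 0, 0.8],
  [0, 0, -0.001, 0, 0, 0, 0.9],
  [0, 0, -0.001, 0, 0, 0, 1],
  [0, 0, -0.001, 0, 0, 0, 1],
  [0, 0, -0.001, 0, 0, 0, 1],
])

```text
time: 11.8
tool_pos: [0.4623, -0.2494, 0.1007]
tool_rot: [0.092, 0.996, 0.0, -0.0]
wrist_force: [-0.2, 0.5, 0.8]
gripper_width: 0.998
gripper_force: 0.0
```

send_rows([
  [0, 0, -0.02, 0, 0, 0, 1],
  [0, 0, -0.05, 0, 0, 0, 1],
  [0, 0, -0.09, 0, 0, 0, 1],
  [0, 0, -0.14, 0, 0, 0, 1],
  [0, 0, -0.19, 0, 0, 0, 1],
  [0, 0, -0.24, 0, 0, 0, 1],
  [0, 0, -0.28, 0, 0, 0, 1],
  [0, 0, -0.28, 0, 0, 0, 1],
])

```text
time: 12.8
tool_pos: [0.4626, -0.2497, 0.2707]
tool_rot: [0.092, 0.996, -0.001, 0.002]
wrist_force: [0.0, -0.2, 0.3]
gripper_width: 1.0
gripper_force: 0.0
```

Run:
```python
from go import *
from workcell import *
from fit import *
go(.4624,-.2492,.1013,169.5)
o=[]
for n in("wrist","scene"):
    c=get_calibration(n);im=read_camera(n)[:,:,::-1].copy()
    cv2.imwrite(f'pics/{n}4raw.png',im)
    for p,z,col in(((.4624,-.2492,np.radians(169.5)),.07,(255,0,0)),((.4624,-.2492,np.radians(-10.5)),0,(255,0,255))):
        m=(render(p,c,(0,0,640,480),z)>.5).astype(np.uint8)
        cv2.drawContours(im,cv2.findContours(m,0,1)[0],-1,col,1)
    o.append(cv2.resize(im if n=="wrist" else im[130:280,100:300],(400 if n=='wrist' else 400,300),interpolation=cv2.INTER_CUBIC))
cv2.imwrite('pics/end.png',np.hstack(o))
```

```text
12.8 [ 0.4626 -0.2497  0.2707] yaw [-0.983  0.183 -0.004] f [ 0.  -0.2  0.3] w 1.0 gf 0.0 q [-0.72  0.31  1.31  0.    1.52 -2.11]
move [0.0015 0.0013 0.2824] [-0.0007  0.0012 -0.0001]
```

View pics/end.png

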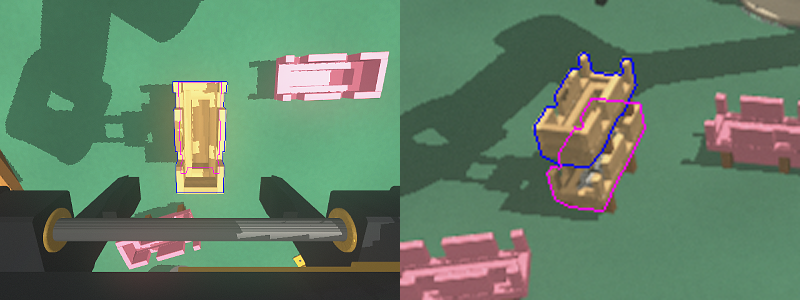

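The released tote stands at the 70 mm stacked pose. Its overlay matches in the wrist view (outline around (200,137)) and in the scene view, and the loaded tote still matches its original fit. Both are level, with dips at opposite ends.

```bash
python3 -c "
from workcell import *
print(close_job())"
```

```text
the job is handed in; nothing more can be done
None
```

The empty tote now stands level on the loaded tote's rim, dips at opposite ends; I released it and handed in the job at about 13 s of the 35 s limit, and the loaded tote did not move.

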